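# Set the watch-parts cleaner to programme six and start it

## Task

The pointer selector on the grey cleaning machine clicks from mark to mark: the red mark is off, and the white marks after it, going clockwise, are programmes one to eight. With a fingertip on the side of the pointer, without pinching it, push the selector round to programme six so that it sits in that click, and only then press the green start button fully down and let it go. Leave the watchmaker's loose things, on the machine and on the bench, where they are.

Things in the scene. Friction and masses are not known exactly. Their poses are not given: they have to be found in the camera images.
- machine: grey cleaning machine, fixed. Origin at table level; x away from the control edge towards the tank, y left, z up. Flat deck 70 mm above the table, x -100 to 170 mm, y -145 to 145 mm; a steel tank lid on it from x = 80 mm on rises 22 mm above the deck. Selector axis at (0, 62 mm), start button at (0, -78 mm)
- off_mark (a point): the red bar painted on the deck, position 0 (off). Nine marks lie 59 mm from the selector axis, 30 degrees apart: this bar, at -60 degrees from machine x, then clockwise from above eight white dots, programmes 1 to 8. None is numbered; 4 lies along machine -x, 6 at 120 degrees; the gap in the circle is on the tank side
- selector_axis (a point): point on the selector's vertical turning axis, 109 mm above the table, level with the pointer's top. Selector: black round skirt of 30 mm radius up to 13 mm above the deck, black 26 mm hub, and one upright orange pointer fin with a white line on top, running from the axis out to 45 mm, 14 mm thick, standing from 14 to 39 mm above the deck
- pointer_tip (a point): the outer end of the pointer fin, at its top, 45 mm from the axis; the direction from selector_axis to here is where the selector points
- selector (a joint): selector angle in rad, 0 at the red mark, growing clockwise from above, 0.5236 a click; programme 6 is 3.142. A spring holds it in each position: a side push of about 6 N at 30 mm radius takes it over, and from half a click on it snaps into the next position and stays. End stops just beyond positions 0 and 8. It starts in one of positions 0 to 3
- start_top (a point): centre of the top of the green start button, 28 mm across, in an aluminium housing on the deck; pressed straight down
- start (a joint): travel of the start button in m: 0 released, 0.006 fully down; a spring returns it; fully down takes 5 N
- basket: small open brass parts basket, 36 mm across, 22 mm high, standing loose on the machine's deck between selector and button, towards the tank; origin at the centre of its underside
- loupe: black eye loupe, 32 mm across, 26 mm high, standing loose on the machine's deck between selector and button, at the front; origin at the centre of its underside
- stake: steel staking block 35 x 90 x 22 mm with three holes, loose on the green glass plate at the right; origin at the centre of its underside
- dish: shallow glass dish, 90 mm across, 16 mm high, loose on the green glass plate; origin at the centre of its underside
- driver: red-handled screwdriver 140 mm long, lying loose on the green glass plate; origin under its middle
- jar: amber glass jar with a brass cap, 60 mm across, 85 mm high, loose on the table to the left; origin at the centre of its underside
- brush: bench brush with wooden back and yellow bristles, 160 x 40 x 36 mm, loose on the table to the left; origin at the centre of its underside
- holder: steel movement holder, a stepped round 52 mm across and 30 mm high, loose on the table to the left; origin at the centre of its underside

How it is judged:
By the outcome, as a careful person would: the job done as asked, in the order asked, and still so for the second after the job is handed in, with the robot touching nothing.
It also fails if it takes over 54 s, if anything falls off the work surface, if the arm or the gripper's body presses on something with over 40 N, if the wrist force passes 120 N, or if a joint passes its speed limit or range.

## Robot

A 7-joint arm with a two-finger parallel gripper is mounted at the origin on the work surface. World frame = base frame: x ahead of the robot, y to its left, z up, the work surface at z = 0. Lengths are in m, angles in rad, forces in N, time in s.
With the tool pointing down it reaches from about 0.35 to 0.9 m from the base axis. Payload 8.1 kg.
Tool frame: the origin (TCP) lies between the finger pads; the fingertips stand ahead of it and the grasp point (between the pads) is the TCP (arm.nose_length is the z of the fingertips in the tool frame, in m); z points along the fingers, y is the line along which they close (so a half turn about z gives the same grasp; the last joint's range is limited). The gripper opens to 92 mm and grips with 3 to 60 N. Pads are 19 mm wide; open, the fingers measure 130 mm over their backs; the gripper's body (75 mm by 190 mm) begins 47 mm behind the grasp point.
Start: joints at [1.201, 0.434, 0.025, 1.573, -0.012, 1.134, -0.075], TCP at [0.165, -0.603, 0.246] pointing down, gripper open.
Joint ranges: [-2.62, 2.62], [-0.44, 2.09], [-1.27, 1.32], [0.08, 2.57], [-1.32, 4.46], [0.12, 2], [-2.74, 2.74]. Speed limits (rad/s): [2.22, 2.22, 3.01, 3.01, 3.14, 3.14, 3.14].

## Interface

Orientations are given as a rotation vector (axis times angle).
In Python, from cell import sensors, optics, arm gives the robot as it stands.
- The arm moves only by the tool arm_command, never from a script. Its argument "deltas" is one flat list of numbers, 7 for each row, row after row: the turn, a rotation vector about the world's x, y, z as a fraction of full scale, then the shift along the world's x, y, z as a fraction of full scale, then the finger opening in mm, from 0 to 91.8. In form: [wx, wy, wz, dx, dy, dz, fingers, wx, wy, wz, dx, dy, dz, fingers, ...]. A call has 1 to 20 rows; each row is the pose to reach, as a shift and turn from the pose commanded when the call began; what a row does not reach only later rows make up. Full scale, the value 1, is 1 m for a shift and 90 degrees for a turn. A row lasts 1/10 s, in which the tool goes at most 50 mm and 8.59 degrees, less where a joint would pass 70% of its speed; a pose out of reach is approached as far as the arm can. A call with a number of a shift or a turn outside -1 to 1 is refused whole. A call with a gripper value outside its range is refused whole. The fingers move at their own pace and stop on an object; "force" is the grip in N (left out, the last holds). Time passes only in rows, so rows that repeat a pose let the fingers close. It gives the time, the measured TCP pose, the force, the opening and the grip force at its end, in the units of the state.
- sensors.observe(): the state, without advancing time (a new reading comes with each control period).
- optics.get_image(name): name is "scene" or "top" or "wrist"; returns the picture (480x640x3 uint8, blue, green, red); there is no depth.
- optics.calibration(name): a dict with "camera_matrix" (3x3 intrinsics, pixels), "rvec" (rotation vector, rad) and "tvec" (3), from world to camera coordinates, as OpenCV has them. Camera axes: x right, y down, z forward; pixel columns grow to the right and rows downward; lengths in m; the calibration is good to about 2 mm. A picture is of the moment at which its call begins: read the wrist's pose just before it. calibration takes no time and is no camera call; for the wrist camera it gives the pose at the moment of the call.
- arm.sign_off(): hands the job in; it is judged then, once.
The state is a dict: "clock": time; "joints": joint angles; "dq": joint speeds; "joint_efforts": joint torques, N m; "position": TCP position; "ee_rot": TCP orientation; "force": force on the tool from outside, world axes, zero at the start; "ft_torque": the same for the moment, N m; "width": opening from 0.0 (shut) to 1.0 (fully open); "gripper_force": force on a finger pad.
Only numpy, scipy, OpenCV 4.12 (cv2) and the standard library are available. Lean on these libraries where they do the work, as an engineer would, in place of code of your own. Each camera call takes 0.05 s, during which the arm holds its last target. There are 200 camera calls.

## Working session

There is one attempt and no reset: what is moved stays moved. The work goes in short steps, Python scripts to look and compute and a tool call to move; the robot and the scene stay as the last step left them, time stands still between calls to the robot, and variables do not carry over. Pictures are saved under pics/ and viewed, at most 10 in all, crops included, and the job is handed in when it is done.

Besides the shell and the picture viewer there is one more tool, called after "Call:" as a command line: name --argument value ..., lists and objects as JSON in quotes. arm_command: Moves the arm, as the interface text tells. Its arguments: {"type":"object","properties":{"deltas":{"type":"array","items":{"type":"number"}},"force":{"type":"number"}},"required":["deltas"]}

```bash
mkdir -p pics; python3 - <<'E'
from cell import sensors, optics, arm
import cv2
s=sensors.observe();print(s, arm.nose_length)
for n in("top","scene"):
    cv2.imwrite(f"pics/{n}0.png",optics.get_image(n)); print(optics.calibration(n))
E
```

```text
{'clock': 0.0, 'joints': array([ 1.20141425,  0.43517436,  0.0249725 ,  1.57411297, -0.01158339,
        1.13399048, -0.07507907]), 'dq': array([-1.62076308e-05,  2.13467783e-05,  7.69098886e-04,  1.68295497e-03,
       -4.77610732e-05,  5.29145719e-04, -3.56751683e-04]), 'joint_efforts': array([ 3.87509954e-04, -6.67846513e+01,  9.85275395e-01, -3.14450061e+01,
       -6.06116513e-02,  4.30081389e-02,  1.61400271e-04]), 'position': array([ 0.16458148, -0.6024362 ,  0.24496901]), 'ee_rot': array([-3.11220789e+00, -4.17554650e-01,  5.59532488e-04]), 'force': array([-0.86256905,  0.05468088, -0.08705943]), 'ft_torque': array([ 0.02477183, -0.0072655 ,  0.03970272]), 'gripper_force': 0.0, 'width': 0.9992999179759242} 0.019
{'camera_matrix': array([[459.22966125,   0.        , 319.26015102],
       [  0.        , 459.22966125, 234.24730649],
       [  0.        ,   0.        ,   1.        ]]), 'rvec': array([ 2.17558093, -2.18868166,  0.12412032]), 'tvec': array([-0.05118716,  0.5169267 ,  1.13179398])}
{'camera_matrix': array([[504.65019898,   0.        , 315.24962806],
       [  0.        , 504.65019898, 232.56855627],
       [  0.        ,   0.        ,   1.        ]]), 'rvec': array([ 2.10922941,  1.2363394 , -0.48851928]), 'tvec': array([-0.21280078, -0.26696822,  1.45488033])}
```

View pics/top0.png

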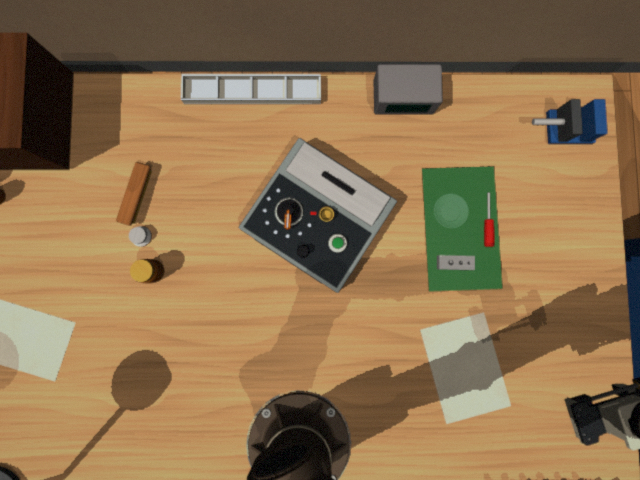

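View pics/scene0.png

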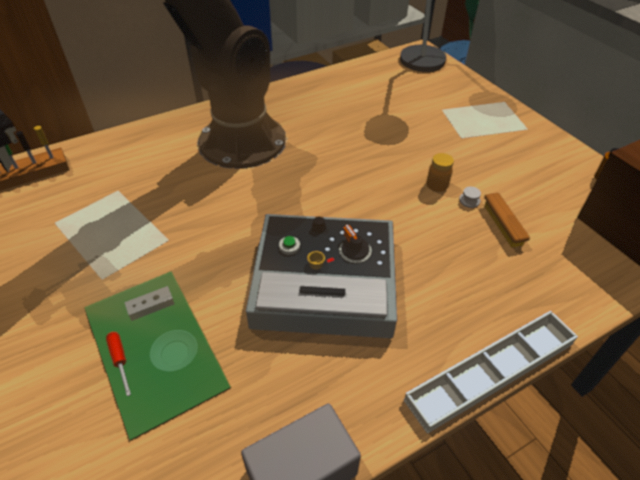

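The top view shows the machine turned, with the selector near (289,211), the red mark at (312,213) and the button at (338,243). The loupe is at (305,250) and the basket at (326,214). I'll enlarge this area.

```bash
python3 - <<'E'
import cv2
i=cv2.imread("pics/top0.png")[180:280,235:365]
cv2.imwrite("pics/c1.png",cv2.resize(i,None,fx=6,fy=6,interpolation=cv2.INTER_CUBIC))
E
```

```text
(no output)
```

View pics/c1.png

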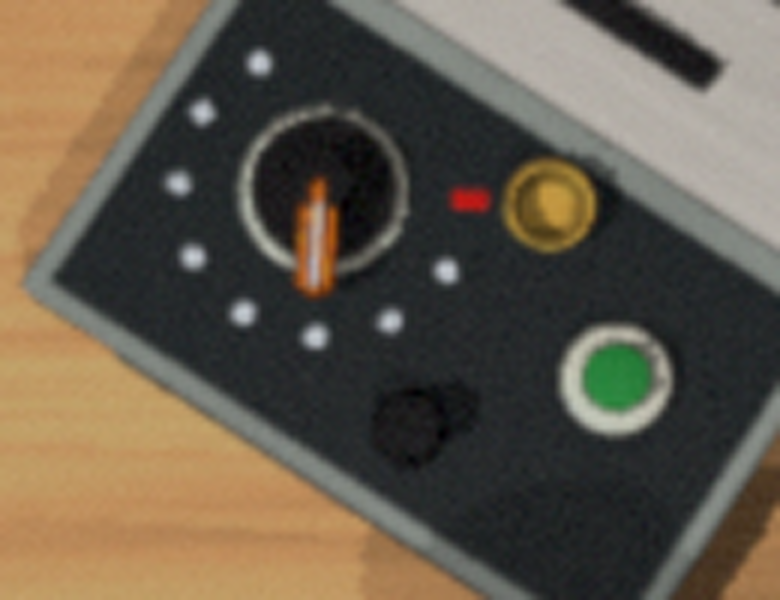

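Crop, in order from the red bar at (470,200): dots 1–8 at (447,270), (390,321), (316,337), (243,313), (192,257), (178,183), (203,112), (259,62). The pointer tip at (315,290) is on programme 3. The button is at (617,376), the loupe at (410,427) and the basket at (549,205).

```bash
cat >h.py <<'E'
import numpy as np, cv2
def ray(px,cal,z):
    R=cv2.Rodrigues(cal["rvec"])[0];t=cal["tvec"]
    c=-R.T@t; d=R.T@np.linalg.inv(cal["camera_matrix"])@[*px,1]
    return (c+d*(z-c[2])/d[2])[:2]
def px(p,cal): return cv2.projectPoints(np.array([p],float),cal["rvec"],cal["tvec"],cal["camera_matrix"],None)[0].ravel()
E
python3 - <<'E'
from h import *
from cell import optics
cal=optics.calibration("top")
f=lambda u,v:((u+.5)/6-.5+235,(v+.5)/6-.5+180)
m=[(470,200),(447,270),(390,321),(316,337),(243,313),(192,257),(178,183),(203,112),(259,62)]
W=np.array([ray(f(*p),cal,.07) for p in m])
a=np.radians(-60-30*np.arange(9)); M=np.c_[.059*np.cos(a),.062+.059*np.sin(a)]
r=[np.array(M[i]) for i in range(9)]
Mc=M-M.mean(0);Wc=W-W.mean(0)
th=np.arctan2((Mc[:,0]*Wc[:,1]-Mc[:,1]*Wc[:,0]).sum(),(Mc*Wc).sum())
R=np.array([[np.cos(th),-np.sin(th)],[np.sin(th),np.cos(th)]])
t=W.mean(0)-R@M.mean(0)
print("yaw",np.degrees(th),"org",t,"res",np.abs(W-M@R.T-t).max())
print("sel",R@[0,.062]+t,"btn",R@[0,-.078]+t,"btn seen",ray(f(617,376),cal,.09))
for n,p,z in(("tip",(315,290),.109),("loupe",(410,427),.096),("basket",(549,205),.092)):
    w=ray(f(*p),cal,z);print(n,w,"machine",R.T@(w-t))
np.savez("mach.npz",th=th,t=t)
E
```

```text
yaw -33.47011229624447 org [ 0.53408279 -0.03107417] res 0.0005057503899183642
sel [0.56827591 0.02064459] btn [ 0.49106564 -0.09613972] btn seen [ 0.49114663 -0.09599611]
tip [0.52388411 0.02239727] machine [-0.03799707  0.03897988]
loupe [ 0.47106553 -0.01415092] machine [-0.06190054 -0.02063721]
basket [ 0.55923802 -0.069572  ] machine [ 0.04221546 -0.01824072]
```

Pointer on programme 3; it needs a 90° clockwise push around (0.568, 0.021). I'll go above the pre-push point with the fingers closed.

Call:
arm_command --deltas '[0,0,0.896,0.18,0.295,0,0,0,0,0.896,0.18,0.295,0,0,0,0,0.896,0.18,0.295,0,0,0,0,0.896,0.18,0.295,0,0,0,0,0.896,0.18,0.295,0,0,0,0,0.896,0.18,0.295,0,0,0,0,0.896,0.18,0.295,0,0,0,0,0.896,0.18,0.295,0,0,0,0,0.896,0.18,0.295,0,0,0,0,0.896,0.18,0.295,0,0,0,0,0.896,0.18,0.295,0,0,0,0,0.896,0.18,0.295,0,0]' --force 10

```text
clock: 1.3
position: [0.3446, -0.3079, 0.2456]
ee_rot: [-2.106, -2.331, -0.0]
force: [1.0, -0.3, 0.3]
width: 0.019
gripper_force: 0.0
```

Call:
arm_command --deltas '[0,0,0.896,0.183,0.295,-0.066,0,0,0,0.896,0.183,0.295,-0.066,0,0,0,0.896,0.183,0.295,-0.066,0,0,0,0.896,0.183,0.295,-0.066,0,0,0,0.896,0.183,0.295,-0.066,0,0,0,0.896,0.183,0.295,-0.066,0,0,0,0.896,0.183,0.295,-0.066,0,0,0,0.896,0.183,0.295,-0.066,0,0,0,0.896,0.183,0.295,-0.066,0,0,0,0.896,0.183,0.295,-0.066,0,0,0,0.896,0.183,0.295,-0.066,0,0,0,0.896,0.183,0.295,-0.066,0,0,0,0.896,0.183,0.295,-0.066,0]'

```text
clock: 2.6
position: [0.5277, -0.0131, 0.1798]
ee_rot: [0.098, 3.14, -0.0]
force: [-0.0, -0.0, 0.2]
width: 0.007
gripper_force: 0.0
```

```bash
python3 - <<'E'
from h import *
from cell import sensors, optics
s=sensors.observe();print(s["clock"],s["position"],s["ee_rot"],s["joints"],s["force"],s["width"])
R=cv2.Rodrigues(s["ee_rot"])[0];print(np.degrees(np.arctan2(R[1,1],R[0,1])),R[:,2])
cal=optics.calibration("wrist");im=optics.get_image("wrist");cv2.imwrite("pics/w1.png",im)
for n,p in(("sel",(.5683,.0206,.109)),("tip",(.5234,.0234,.109)),("tcp tip",(.5282,-.013,.161)),("loupe",(.471,-.014,.096))):print(n,px(p,cal))
E
```

```text
2.6 [ 0.52771197 -0.01312559  0.17975688] [ 9.82052081e-02  3.14005445e+00 -2.48609573e-04] [ 0.49791069  0.4624004  -0.77835106  1.84606235  0.38426138  0.9897533
  1.06471421] [-0.04208625 -0.01370626  0.21585919] 0.006619477483888919
86.41731657409409 [-2.06829022e-06 -1.58282614e-04 -9.99999987e-01]
sel [378.92006322 318.26375452]
tip [382.2364668  253.74496324]
tcp tip [324.22813069 302.42473584]
loupe [316.86049828 169.89854089]
```

View pics/w1.png

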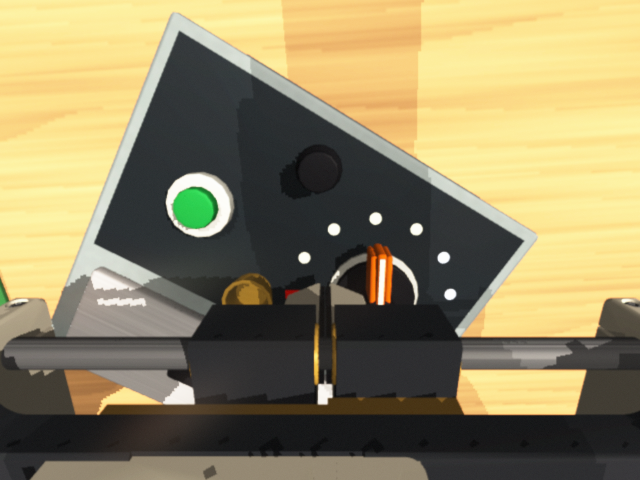

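The wrist view agrees with the estimate: the pointer's outer end is at (381,250) where I predicted (382,254), and the loupe is at (318,168). The way down is clear.

Call:
arm_command --deltas '[0,0,0,0,0,-0.03,0,0,0,0,0,0,-0.055,0,0,0,0,0,0,-0.072,0,0,0,0,0,0,-0.072,0,0,0,0,0,0,-0.072,0]'

```text
clock: 3.15
position: [0.5279, -0.0128, 0.1082]
ee_rot: [-0.095, -3.14, -0.0]
force: [-0.0, 0.7, 0.6]
width: 0.006
gripper_force: 0.0
```

```bash
python3 - <<'E'
import numpy as np
S=np.array([.5683,.0206]);p0=np.array([.5277,-.0131])
# from gap 10 to contact, then rotate rigidly around S (rows: first close gap 10 mm along 86.5deg)
d=np.array([np.cos(np.radians(86.5)),np.sin(np.radians(86.5))])*.010
q=p0+d-S
for a in range(0,99,6):
    c,s=np.cos(np.radians(-a)),np.sin(np.radians(-a))
    n=S+[c*q[0]-s*q[1],s*q[0]+c*q[1]]
    print(a,round(-a/90,3),np.round(n-p0,4))
E
```

```text
0 0.0 [0.0006 0.01  ]
6 -0.067 [-0.0016  0.0143]
12 -0.133 [-0.0034  0.0188]
18 -0.2 [-0.0048  0.0235]
24 -0.267 [-0.0056  0.0283]
30 -0.333 [-0.0059  0.0332]
36 -0.4 [-0.0057  0.038 ]
42 -0.467 [-0.005   0.0428]
48 -0.533 [-0.0038  0.0475]
54 -0.6 [-0.0021  0.0521]
60 -0.667 [0.0001 0.0565]
66 -0.733 [0.0027 0.0606]
72 -0.8 [0.0057 0.0644]
78 -0.867 [0.0091 0.0679]
84 -0.933 [0.0128 0.071 ]
90 -1.0 [0.0169 0.0737]
96 -1.067 [0.0212 0.0759]
```

Call:
arm_command --deltas '[0,0,0,0,0.005,0,0,0,0,0,0.0006,0.01,0,0,0,0,-0.067,-0.0016,0.0143,0,0,0,0,-0.133,-0.0034,0.0188,0,0,0,0,-0.2,-0.0048,0.0235,0,0,0,0,-0.267,-0.0056,0.0283,0,0,0,0,-0.333,-0.0059,0.0332,0,0,0,0,-0.4,-0.0057,0.038,0,0,0,0,-0.467,-0.005,0.0428,0,0,0,0,-0.533,-0.0038,0.0475,0,0,0,0,-0.6,-0.0021,0.0521,0,0,0,0,-0.667,0.0001,0.0565,0,0,0,0,-0.733,0.0027,0.0606,0,0,0,0,-0.8,0.0057,0.0644,0,0,0,0,-0.867,0.0091,0.0679,0,0,0,0,-0.933,0.0128,0.071,0,0,0,0,-0.933,0.0128,0.071,0,0,0,0,-0.933,0.0128,0.071,0]'

```text
schema error: expected a multiple of 7 numbers
```

```bash
python3 - <<'E'
from h import *
from cell import sensors, optics
s=sensors.observe();print(s["clock"],s["position"],s["joints"],s["force"])
a=cv2.resize(optics.get_image("wrist"),(400,300))
b=cv2.resize(optics.get_image("top")[170:290,220:380],(400,300),interpolation=cv2.INTER_CUBIC)
cv2.imwrite("pics/w2.png",np.hstack([a,b]))
E
```

```text
3.15 [ 0.52788882 -0.01275384  0.10815994] [ 0.44608912  0.54921003 -0.7209686   1.92006292  0.47653225  0.84949103
  0.98465928] [-0.04201582  0.74135428  0.55600669]
```

View pics/w2.png

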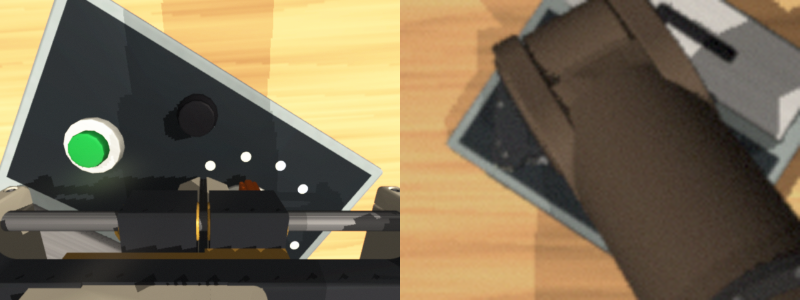

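The call was refused, so nothing moved; the picture shows the finger beside the pointer (orange at (250,185)), still on programme 3. I'll resend it with the rows counted properly.

Call:
arm_command --deltas '[0,0,0,0,0.005,0,0,0,0,0,0.0006,0.01,0,0,0,0,-0.067,-0.0016,0.0143,0,0,0,0,-0.133,-0.0034,0.0188,0,0,0,0,-0.2,-0.0048,0.0235,0,0,0,0,-0.267,-0.0056,0.0283,0,0,0,0,-0.333,-0.0059,0.0332,0,0,0,0,-0.4,-0.0057,0.038,0,0,0,0,-0.467,-0.005,0.0428,0,0,0,0,-0.533,-0.0038,0.0475,0,0,0,0,-0.6,-0.0021,0.0521,0,0,0,0,-0.667,0.0001,0.0565,0,0,0,0,-0.733,0.0027,0.0606,0,0,0,0,-0.8,0.0057,0.0644,0,0,0,0,-0.867,0.0091,0.0679,0,0,0,0,-0.933,0.0128,0.071,0,0,0,0,-0.933,0.0128,0.071,0,0,0,0,-0.933,0.0128,0.071,0,0]'

```text
clock: 5.05
position: [0.5405, 0.0586, 0.108]
ee_rot: [2.166, 2.275, 0.0]
force: [0.8, -0.4, -0.4]
width: 0.007
gripper_force: 0.0
```

```bash
python3 - <<'E'
from h import *
from cell import sensors, optics
s=sensors.observe();print(s["clock"],s["position"],s["joints"],s["force"])
a=cv2.resize(optics.get_image("wrist"),(400,300))
b=cv2.resize(optics.get_image("scene")[190:310,240:400],(400,300),interpolation=cv2.INTER_CUBIC)
cv2.imwrite("pics/w3.png",np.hstack([a,b]))
E
```

```text
5.05 [0.54053847 0.05859261 0.10798073] [ 0.04820088  0.489179   -0.34557487  1.90436522  0.22715451  0.78549711
 -0.37239401] [ 0.78315393 -0.35152836 -0.40725575]
```

View pics/w3.png

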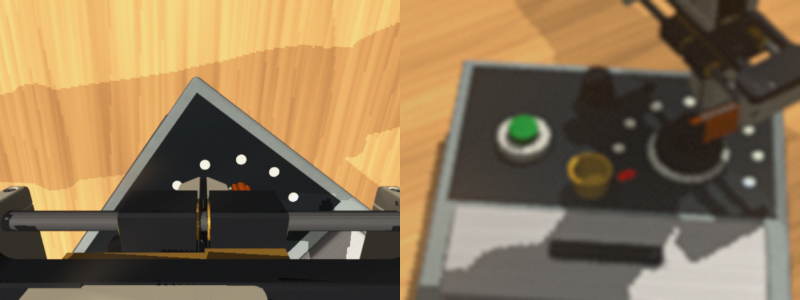

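The force is near zero and the pointer at (241,187) in the wrist view lines up with the dot that has two more after it, which is programme 6. I'll back off, lift, go above the button and check from the top.

Call:
arm_command --deltas '[0,0,0,-0.012,0,0,0,0,0,0,-0.02,0,0,0,0,0,0,-0.02,0,0.04,0,0,0,0,-0.02,0,0.08,0,0,0,0,-0.02,0,0.08,0,0,0,0,-0.05,-0.154,0.08,0,0,0,0,-0.05,-0.154,0.08,0,0,0,0,-0.05,-0.154,0.08,0,0,0,0,-0.05,-0.154,0.08,0,0,0,0,-0.05,-0.154,0.08,0,0,0,0,-0.05,-0.154,0.08,0]'

```text
clock: 6.25
position: [0.4903, -0.0947, 0.1875]
ee_rot: [-2.169, -2.272, -0.001]
force: [0.3, 0.7, -0.4]
width: 0.005
gripper_force: 0.0
```

```bash
python3 - <<'E'
from h import *
from cell import sensors, optics
s=sensors.observe();print(s["clock"],s["position"],s["force"])
cal=optics.calibration("wrist")
a=cv2.resize(optics.get_image("wrist"),(400,300));print(px((.4911,-.0961,.09),cal)*.625)
b=cv2.resize(optics.get_image("top")[180:270,235:355],(400,300),interpolation=cv2.INTER_CUBIC)
c=cv2.resize(optics.get_image("scene")[200:290,250:370],(400,300),interpolation=cv2.INTER_CUBIC)
cv2.imwrite("pics/w4.png",np.vstack([np.hstack([a,b]),np.hstack([c,c*0])]))
E
```

```text
6.25 [ 0.49030884 -0.09465869  0.18752377] [ 0.29879324  0.66740429 -0.4040982 ]
[202.57356799 158.77668511]
```

View pics/w4.png

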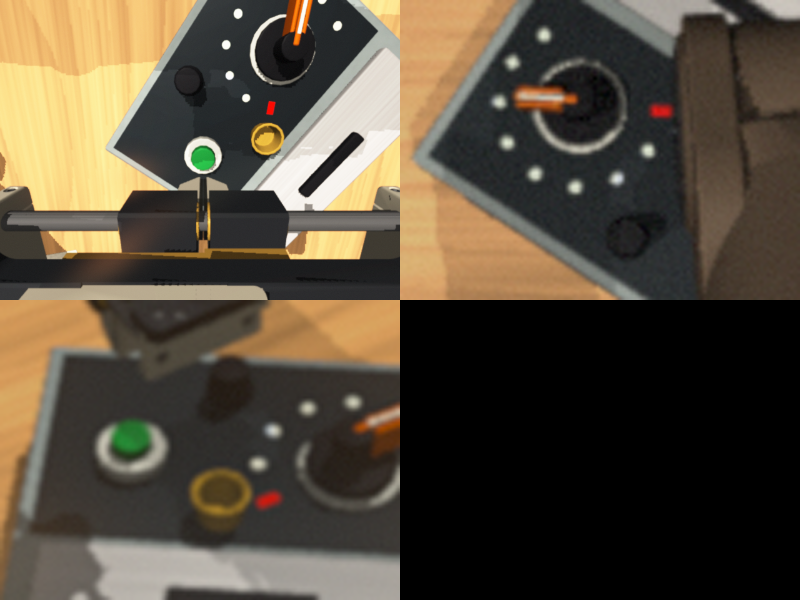

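The pointer sits on programme 6, with two dots (512,62) and (543,35) after it. The button is where predicted: (203,157) against (202.6,158.8). Next I'll lower to find its top.

Call:
arm_command --deltas '[0,0,0,0,0,-0.03,0,0,0,0,0,0,-0.06,0,0,0,0,0,0,-0.06,0,0,0,0,0,0,-0.06,0]'

```text
clock: 6.8
position: [0.4906, -0.0949, 0.128]
ee_rot: [-2.168, -2.272, 0.0]
force: [0.7, -0.6, 0.6]
width: 0.009
gripper_force: 0.0
```

Call:
arm_command --deltas '[0,0,0,0,0,-0.002,0,0,0,0,0,0,-0.005,0,0,0,0,0,0,-0.008,0,0,0,0,0,0,-0.008,0]'

```text
clock: 7.2
position: [0.4905, -0.096, 0.1198]
ee_rot: [2.171, 2.271, 0.0]
force: [0.1, 0.1, -1.1]
width: 0.002
gripper_force: 0.0
```

Call:
arm_command --deltas '[0,0,0,0,0,-0.002,0,0,0,0,0,0,-0.004,0,0,0,0,0,0,-0.004,0]'

```text
clock: 7.5
position: [0.4904, -0.0959, 0.1155]
ee_rot: [-2.17, -2.271, 0.0]
force: [-0.2, -0.3, 0.1]
width: 0.007
gripper_force: 0.0
```

Tip at 0.0965 m; no contact yet.

Call:
arm_command --deltas '[0,0,0,0,0,-0.002,0,0,0,0,0,0,-0.003,0,0,0,0,0,0,-0.003,0]'

```text
clock: 7.8
position: [0.4904, -0.0959, 0.1126]
ee_rot: [-2.171, -2.271, 0.0]
force: [-0.5, -0.1, 0.3]
width: 0.008
gripper_force: 0.0
```

Call:
arm_command --deltas '[0,0,0,0,0,-0.002,0,0,0,0,0,0,-0.003,0,0,0,0,0,0,-0.003,0]'

```text
clock: 8.1
position: [0.4907, -0.0959, 0.1097]
ee_rot: [2.17, 2.271, 0.0]
force: [-0.5, 1.3, 1.2]
width: 0.005
gripper_force: 1.1
```

Call:
arm_command --deltas '[0,0,0,0,0,-0.002,0,0,0,0,0,0,-0.003,0,0,0,0,0,0,-0.003,0]'

```text
clock: 8.4
position: [0.4907, -0.0959, 0.1067]
ee_rot: [2.17, 2.271, 0.0]
force: [0.6, -0.0, 4.4]
width: 0.005
gripper_force: 2.0
```

Call:
arm_command --deltas '[0,0,0,0,0,-0.001,0,0,0,0,0,0,-0.002,0,0,0,0,0,0,-0.002,0]'

```text
clock: 8.7
position: [0.4907, -0.0959, 0.1052]
ee_rot: [2.17, 2.271, 0.0]
force: [-1.9, 0.8, 10.9]
width: 0.003
gripper_force: 5.1
```

Call:
arm_command --deltas '[0,0,0,0,0,-0.001,0,0,0,0,0,0,-0.0015,0,0,0,0,0,0,-0.0015,0]'

```text
clock: 9.0
position: [0.4908, -0.0959, 0.1048]
ee_rot: [2.17, 2.27, 0.0]
force: [-7.1, 0.6, 26.9]
width: 0.005
gripper_force: 13.5
```

The button bottomed after about 6 mm of travel (27 N at a hard stop). I'll release it and lift clear.

Call:
arm_command --deltas '[0,0,0,0,0,0.01,0,0,0,0,0,0,0.05,0,0,0,0,0,0,0.09,0,0,0,0,-0.05,-0.1,0.13,0,0,0,0,-0.05,-0.2,0.15,0,0,0,0,-0.05,-0.2,0.15,0,0,0,0,-0.05,-0.2,0.15,0,0,0,0,-0.05,-0.2,0.15,0,0,0,0,-0.05,-0.2,0.15,0]'

```text
clock: 9.9
position: [0.4393, -0.2994, 0.2534]
ee_rot: [2.177, 2.264, -0.001]
force: [0.7, 0.4, -0.1]
width: 0.007
gripper_force: 0.0
```

```bash
python3 - <<'E'
from h import *
from cell import sensors, optics
s=sensors.observe();print(s["clock"],s["position"],s["force"],s["dq"].round(3))
b=cv2.resize(optics.get_image("top")[180:270,235:355],(400,300),interpolation=cv2.INTER_CUBIC)
c=cv2.resize(optics.get_image("scene")[200:290,250:370],(400,300),interpolation=cv2.INTER_CUBIC)
cv2.imwrite("pics/w5.png",np.hstack([b,c]))
E
```

```text
9.9 [ 0.43927734 -0.29935584  0.25337482] [ 0.74835076  0.38155404 -0.13549811] [-0.045 -0.004 -0.06   0.044 -0.016 -0.011 -0.041]
```

View pics/w5.png

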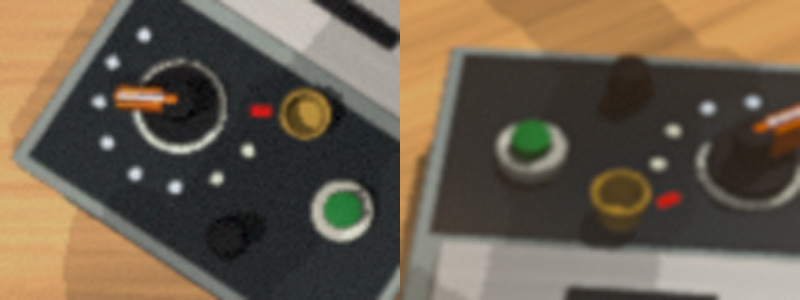

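The pointer is on dot 6 (99,101), the button is back up, and the loupe and basket haven't moved.

```bash
python3 -c "
from cell import arm
print(arm.sign_off())"
```

```text
the job is handed in; nothing more can be done
None
```

The selector was pushed clockwise from programme three to programme six and sits in that click; the start button was then pressed to its stop and released, the loupe and basket show no movement in the last pictures, and the job was handed in at about 10 s.

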